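# Stack a clock movement and dial, then close the cover

## Task

Build up the clock in the open metal box: lay the thick brass movement flat on the centre of the round plate inside it, and let go of it; then lay the thinner dial flat and centred on top of the movement, both face up as they are on their sloping stands; set them down, do not drop them. When the stack stands, swing the box's cover down fully shut without slamming it, and leave the jar, the screwdriver and the dish where they are.

Things in the scene. Friction and masses are not known exactly. Their poses are not given: they have to be found in the camera images.
- movement: Clock movement: a solid round brass disc with small wheels and a bar on its face, 64 mm in diameter, 18 mm thick, 0.2 to 0.45 kg. Origin at the centre of its underside, z points out of its face. It starts on one of the two stands (either one), lying on its 35 degree slope.
- dial: Clock dial: a flat round disc with a steel rim and a white face with hour marks and two hands, 60 mm in diameter, 12 mm thick, 0.08 to 0.17 kg. Origin at the centre of its underside, z points out of its face. It starts on the other stand, lying on its 35 degree slope.
- stand_a: Fixed black stand carrying the movement: foot 90 x 80 x 12 mm, pillar, and a rest 50 mm wide sloping 35 degrees, low side to its own -x (roughly towards the robot), 65 mm above the table at its centre. Two steel pins, 8 mm thick, 12 mm tall, 40 mm apart, hold the disc's low edge. The disc overhangs the rest on its +y and -y sides, free beside and below. Origin: centre of the foot's underside.
- stand_b: Fixed black stand of the same build as stand_a; it carries the dial. Origin and axes likewise.
- box: Fixed open aluminium box, 180 x 180 mm and 55 mm tall, walls and floor 6 mm thick. Origin at the centre of its underside, z up. The cover is hinged on its own -y wall (roughly the robot's right).
- plate_top (a point): Centre of the top face of the round dark steel plate, 110 mm in diameter and 8 mm thick, fixed at the middle of the box's floor; this face is 14 mm above the table. A thin white circle 76 mm in diameter is drawn around its centre. Axes as the box's: z up.
- cover (a joint): Hinge of the flat cover, a 180 x 180 mm aluminium panel 6 mm thick without a handle, 0.25 kg. 0 rad = fully shut, lying level on the walls; it grows as it opens; stop at 2.1 rad. It starts open at 1.65 to 1.95 rad, leaning a little outwards. The hinge is stiff: the cover stays at any angle and takes 1 to 4 N at its free edge to swing shut.
- cover_hinge (a point): Middle of the hinge line, on the outer top edge of the box's -y wall, 55.5 mm above the table; the hinge line runs along the box's x axis. The point's y axis points along the cover to its free edge, its z axis out of the outer (when shut, upper) face, which is 6 mm from the hinge plane.
- cover_edge (a point): Middle of the cover's free edge, half-way through its thickness, 180 mm from the hinge along the cover.
- jar: Bystander: closed amber jar with a black cap, 52 mm in diameter, 70 mm tall, standing upright. Origin at the centre of its underside.
- screwdriver: Bystander: screwdriver 160 mm long with a black handle, lying on the table beyond the box. Origin near its middle, underside.
- dish: Bystander: small white bowl, 80 mm in diameter, 25 mm tall. Origin at the centre of its underside.
Things that resemble listed ones, but are neither listed nor needed, are in the scene too. Several things have the shape of the movement; the one meant has the colours described above. Of the things that look like the dial, the smaller one is meant.

How it is judged:
On the way, in this order (a step that is already met when the one before it is completed fails the run):
1. the movement lies flat, face up, centred on the plate (within 8 mm), let go (horizontal distance between movement and plate_top below 0.008 m and z of movement in the frame of plate_top between -0.003 and 0.003 m and angle between movement's own z axis and vertical below 0.08 rad and contact force between the fingers and movement below 0.1 N and linear speed of movement below 0.02 m/s), for 0.2 s.
2. the dial lies flat, face up, centred on the movement (within 8 mm), let go (horizontal distance between movement and plate_top below 0.008 m and z of movement in the frame of plate_top between -0.003 and 0.003 m and angle between each of movement, dial's own z axis and vertical below 0.08 rad and horizontal distance between dial and movement below 0.008 m and z of dial in the frame of movement between 0.015 and 0.021 m and contact force between the fingers and dial below 0.1 N and linear speed of each of movement, dial below 0.02 m/s), for 0.2 s.
3. the cover is fully shut (value of joint cover below 0.04 rad), for 0.2 s.
At the end, for the whole second after the job is handed in: The movement lies flat (within 0.08 rad), face up, on the plate, centred within 8 mm; the dial lies flat, face up, on the movement, centred on it within 8 mm; both are at rest, and the cover is shut (within 0.04 rad) (horizontal distance between movement and plate_top below 0.008 m and z of movement in the frame of plate_top between -0.003 and 0.003 m and angle between each of movement, dial's own z axis and vertical below 0.08 rad and horizontal distance between dial and movement below 0.008 m and z of dial in the frame of movement between 0.015 and 0.021 m and linear speed of each of movement, dial below 0.02 m/s and value of joint cover below 0.04 rad); the robot touches nothing.
It fails at once if the movement is dropped or thrown (moves faster than 0.6 m/s out of the fingers) (linear speed of movement above 0.6 m/s and contact force between the fingers and movement below 0.1 N).
It fails at once if the dial is dropped or thrown (moves faster than 0.6 m/s out of the fingers) (linear speed of dial above 0.6 m/s and contact force between the fingers and dial below 0.1 N).
It fails at once if the cover is slammed (faster than 2.5 rad/s in its last 0.3 rad) (value of joint cover below 0.3 rad and velocity of joint cover below -2.5 rad/s).
It fails at once if the jar, the screwdriver or the dish is moved by more than 30 mm (distance of any of jar, screwdriver, dish from where it was at the start of the episode above 0.03 m).
It also fails if it takes over 72 s, if anything falls off the work surface, if the arm or the gripper's body presses on something with over 40 N, if the wrist force passes 120 N, or if a joint passes its speed limit or range.

## Robot

A 6-joint arm with a two-finger parallel gripper is mounted at the origin on the work surface. World frame = base frame: x ahead of the robot, y to its left, z up, the work surface at z = 0. Lengths are in m, angles in rad, forces in N, time in s.
With the tool pointing down it reaches from about 0.325 to 0.875 m from the base axis. Payload 4.4 kg.
Tool frame: the origin (TCP) lies between the finger pads; the fingertips stand 19 mm ahead of it and the grasp point (between the pads) is the TCP (ctrl.tip_reach is the distance from the TCP to the fingertips, in m); z points along the fingers, y is the line along which they close (so a half turn about z gives the same grasp; the last joint's range is limited). The gripper opens to 85 mm and grips with 20 to 120 N. Pads are 22 mm wide; open, the fingers measure 114 mm over their backs; the gripper's body (76 mm by 85 mm) begins 54 mm behind the grasp point. The pads swing forward as they close: fully open they stand 13 mm farther back than shut.
Start: joints at [1.113, 0.207, 1.542, -0, 1.393, -0.15], TCP at [0.174, 0.548, 0.25] pointing down, gripper open.
Joint ranges: [-2.73, 2.73], [-0.86, 2.22], [0.23, 2.46], [-1.11, 4.25], [0.08, 2.63], [-2.82, 2.82]. Speed limits (rad/s): [2.79, 2.79, 3.14, 3.14, 3.14, 3.14].

## Interface

Orientations are given as a 3x3 rotation matrix whose columns are the frame's x, y, z axes.
In Python, from rig import ctrl, viewer gives the robot as it stands. The module is installed in compiled form; this text tells all that it offers.
- The arm moves only by the tool move_arm, never from a script. Its argument "commands" is a list of rows, each a list of 3 entries, a list of its own where there are three numbers: the opening, from -1 (shut) to 1 (fully open), then the shift along the world's x, y, z scaled (see below), then the turn about the world's z scaled (see below). A call has exactly 10 rows; each row is the pose to reach, as a shift and turn from the pose commanded when the call began, turning the shorter way round; what a row does not reach only later rows make up. The controller multiplies each number of a shift by 500 mm and each number of a turn by 180 degrees. A row lasts 1/8 s, in which the tool goes at most 62.5 mm and 10.7 degrees, less where a joint would pass 70% of its speed; a pose out of reach is approached as far as the arm can. A call with a number of a shift or a turn outside -1 to 1 is refused whole. A call with a gripper value outside its range is refused whole. The fingers move at their own pace and stop on an object; "squeeze" is the grip in N (left out, the last holds). Time passes only in rows, so rows that repeat a pose let the fingers close, or fill a call up. It gives the time, the measured TCP pose, the force, the opening and the grip force at its end, in the units of the state.
- ctrl.sense(): the state, without advancing time (a new reading comes with each control period).
- viewer.snapshot(name): name is "scene" or "side" or "wrist"; returns (picture, depth): 400x640x3 uint8, blue, green, red; 400x640 float32, m along the optical axis (not along the pixel's ray), 0 where there is no reading.
- viewer.camera_params(name): a dict with "camera_matrix" (3x3 intrinsics, pixels), "R" (3x3) and "t" (3): a world point X has camera coordinates R X + t. Camera axes: x right, y down, z forward; pixel columns grow to the right and rows downward; lengths in m; the calibration is good to about 2 mm. A picture is of the moment at which its call begins: read the wrist's pose just before it. camera_params takes no time and is no camera call; for the wrist camera it gives the pose at the moment of the call.
- ctrl.job_done(): hands the job in; it is judged then, once.
The state is a dict: "t": time; "qpos": joint angles; "qvel": joint speeds; "effort": joint torques, N m; "ee_pos": TCP position; "eef_rot": TCP orientation; "contact_force": force on the tool from outside, world axes, zero at the start; "ft_torque": the same for the moment, N m; "grip_width": finger opening in m; "gripper_force": force on a finger pad.
Only numpy, scipy, OpenCV 4.12 (cv2) and the standard library are available. Lean on these libraries where they do the work, as an engineer would, in place of code of your own. Each camera call takes 0.05 s, during which the arm holds its last target. There are 200 camera calls.

## Working session

There is one attempt and no reset: what is moved stays moved. The work goes in short steps, Python scripts to look and compute and a tool call to move; the robot and the scene stay as the last step left them, time stands still between calls to the robot, and variables do not carry over. Pictures are saved under pics/ and viewed, at most 10 in all, crops included, and the job is handed in when it is done.

Besides the shell and the picture viewer there is one more tool, called after ">>>" as name(argument=value, ...), one argument or row to a line, values as JSON. move_arm: Moves the arm, as the interface text tells. Shifts and turns lie within -1 to 1; 1 stands for 500 mm of shift or 180 degrees of turn. Its arguments: {"type":"object","properties":{"commands":{"type":"array","items":{"type":"array"}},"squeeze":{"type":"number"}},"required":["commands"]}

```bash
mkdir -p pics; cat > h.py <<'E'
import numpy as np, cv2
from rig import ctrl, viewer
def snap(n):
    p=viewer.camera_params(n); im,d=viewer.snapshot(n)
    K=np.array(p["camera_matrix"]);R=np.array(p["R"]);t=np.array(p["t"])
    v,u=np.mgrid[0:400,0:640]
    c=np.stack([(u-K[0,2])/K[0,0]*d,(v-K[1,2])/K[1,1]*d,d],-1)
    W=(c-t)@R
    W[d==0]=np.nan
    return im,W,(K,R,t)
E
python3 - <<'E'
from h import *
for n in ["scene","side"]:
    im,W,p=snap(n); cv2.imwrite(f"pics/{n}0.png",im); np.savez(f"{n}0.npz",im=im,W=W)
    print(n,-p[1].T@p[2],p[1][2],p[0][0,0])
print(ctrl.sense())
E
```

```text
scene [ 1.18163658 -0.00602714  0.48630464] [-0.84308335  0.12512726 -0.52302355] 385.86315918241496
side [ 0.12713412 -0.68679581  0.62683915] [ 0.39894403  0.75245994 -0.52406841] 430.26768726153267
{'t': 0.1, 'qpos': array([ 1.11250624e+00,  2.07357955e-01,  1.54283196e+00, -1.80465751e-05,
        1.39349688e+00, -1.50475695e-01]), 'qvel': array([-0.00026297, -0.00010448, -0.00258485,  0.00052564,  0.00141331,
        0.00034758]), 'effort': array([-6.99700158e-04, -3.84093511e+01, -2.92548198e+01, -1.54544423e-04,
        4.77408539e-03,  4.70553942e-06]), 'ee_pos': array([0.17392218, 0.54738146, 0.24921878]), 'eef_rot': array([[-9.52998868e-01,  3.02972487e-01, -9.10552194e-04],
       [ 3.02973711e-01,  9.52997048e-01, -1.88591190e-03],
       [ 2.96374134e-04, -2.07314528e-03, -9.99997807e-01]]), 'contact_force': array([-0.56392038, -1.19944128, -0.01485904]), 'ft_torque': array([ 2.80180313e-02,  2.06568275e-06, -1.78225082e-02]), 'gripper_force': 0.0, 'grip_width': 0.08556120435412112}
```

View pics/scene0.png

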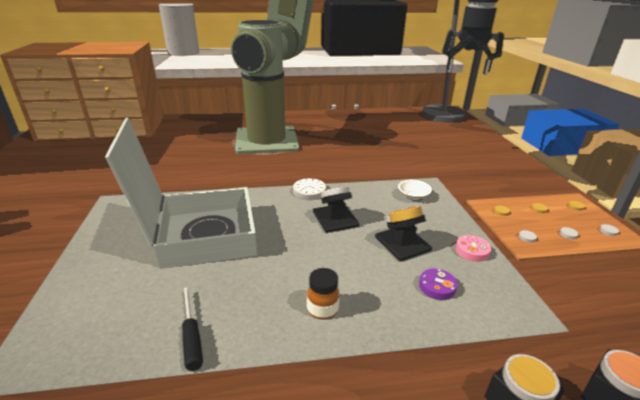

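View pics/side0.png

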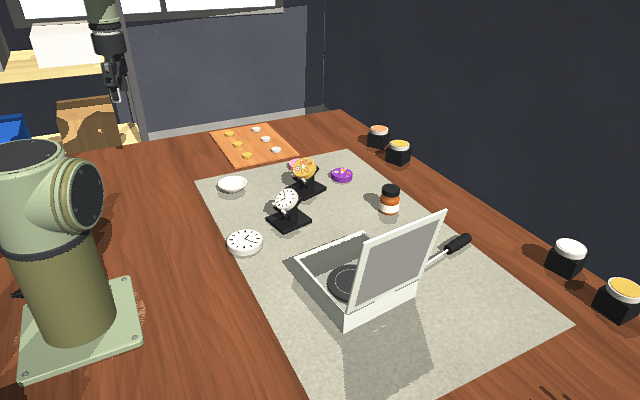

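The scene picture shows the brass disc on a stand at scene (407,215) / side (304,168). The small dial is on the other stand at scene (336,195) / side (287,200).

Movement lookalikes, by scene pixel: pink disc (474,247), purple disc (438,283), and the board pieces. Dial lookalike: the larger dial lying on the table at scene (310,188) / side (245,242). I choose the brass disc and the small dial on their stands. The box is at scene (208,228).

```bash
python3 - <<'E'
import numpy as np,cv2
from rig import ctrl
print(ctrl.tip_reach)
A={n:np.load(n+"0.npz") for n in("scene","side")}
px={"mov":{"scene":(407,215),"side":(304,168)},"dial":{"scene":(336,193),"side":(287,200)}}
def circ(P): # 2D min circle
    return cv2.minEnclosingCircle(P.astype(np.float32))
for o in px:
    for n in px[o]:
        W=A[n]["W"];u,v=px[o][n]
        c=np.nanmedian(W[v-2:v+3,u-2:u+3].reshape(-1,3),0)
        P=W.reshape(-1,3);m=(np.linalg.norm(P-c,axis=1)<.075)&(P[:,2]>.04);P=P[m]
        # ransac plane
        r=np.random.default_rng(0);best=None
        for _ in range(400):
            q=P[r.choice(len(P),3,False)];nn=np.cross(q[1]-q[0],q[2]-q[0]);l=np.linalg.norm(nn)
            if l<1e-6: continue
            nn/=l; nn*=np.sign(nn[2])
            if not .7<nn[2]<.92: continue
            k=abs((P-q[0])@nn)<.0015
            if best is None or k.sum()>best.sum(): best=k
        if best is None: print(o,n,c,len(P),"none");continue
        Q=P[best];c0=Q.mean(0);nn=np.linalg.svd(Q-c0)[2][2];nn*=np.sign(nn[2])
        e1=np.cross(nn,[0,0,1]);e1/=np.linalg.norm(e1);e2=np.cross(nn,e1)
        (a,b),rad=circ(np.c_[(Q-c0)@e1,(Q-c0)@e2])
        C=c0+a*e1+b*e2
        print(o,n,"seed",c.round(4),len(Q),"n",nn.round(3),"tilt",np.degrees(np.arccos(nn[2])).round(1),"yaw+x",np.degrees(np.arctan2(-nn[1],-nn[0])).round(1),"C",C.round(4),"rad",round(rad,4))
    
# box: wall-top points
for n in A:
    P=A[n]["W"].reshape(-1,3)
    m=(abs(P[:,2]-.055)<.003)&(P[:,0]>.3)&(P[:,0]<.8)&(P[:,1]<0.02)&(P[:,1]>-.35);Q=P[m]
    print(n,"walltop",len(Q),Q.min(0).round(3),Q.max(0).round(3),cv2.minAreaRect(Q[:,:2].astype(np.float32)))
    m=(abs(P[:,2]-.014)<.003)&(P[:,0]>.3)&(P[:,0]<.8)&(P[:,1]<0.02)&(P[:,1]>-.35);Q=P[m]
    if len(Q): print("plate",len(Q),cv2.minEnclosingCircle(Q[:,:2].astype(np.float32)))
    m=(P[:,2]>.09)&(P[:,0]>.3)&(P[:,0]<.8)&(P[:,1]<-.03)&(P[:,1]>-.4);Q=P[m]
    c0=Q.mean(0);nn=np.linalg.svd(Q-c0,full_matrices=False)[2][2];print("cover",len(Q),c0,nn,Q.min(0),Q.max(0))
s=A["side"]["im"][140:240,220:340];t=A["scene"]["im"][165:265,300:440]
cv2.imwrite("pics/crop.png",np.hstack([cv2.resize(s,(400,333)),cv2.resize(t,(400,333))]))
E
```

```text
0.019
mov scene seed [0.6041 0.2513 0.0876] 152 n [0.626 0.195 0.755] tilt 41.0 yaw+x -162.7 C [0.5987 0.2664 0.0826] rad 0.0295
mov side seed [0.5696 0.2496 0.0775] 185 n [-0.528 -0.197  0.826] tilt 34.3 yaw+x 20.4 C [0.5706 0.2564 0.0783] rad 0.032
dial scene seed [0.4984 0.1351 0.0823] 136 n [0.683 0.122 0.72 ] tilt 43.9 yaw+x -169.9 C [0.4998 0.1447 0.0766] rad 0.0253
dial side seed [0.4669 0.1264 0.0718] 260 n [-0.572 -0.088  0.816] tilt 35.3 yaw+x 8.8 C [0.4622 0.1366 0.0699] rad 0.0338
scene walltop 870 [ 0.401 -0.227  0.052] [ 0.602 -0.034  0.058] ((0.5019525289535522, -0.13382959365844727), (0.18466198444366455, 0.18232092261314392), 5.657567501068115)
plate 1502 ((0.5989073514938354, -0.12123063206672668), 0.20130033791065216)
cover 2867 [ 0.53083414 -0.23978353  0.16857057] [-0.09196034  0.98092847  0.17123853] [ 0.42133003 -0.26513644  0.09016147] [ 0.60555313 -0.21949115  0.23472467]
side walltop 529 [ 0.401 -0.238  0.052] [ 0.596 -0.035  0.058] ((0.5007380247116089, -0.136387437582016), (0.18217892944812775, 0.18884076178073883), 5.771998405456543)
plate 1193 ((0.5933720469474792, -0.12663958966732025), 0.20396822690963745)
cover 4260 [ 0.503242   -0.2491449   0.16860547] [ 0.0974612  -0.98218707 -0.16065451] [ 0.42040763 -0.26780703  0.0900427 ] [ 0.60125078 -0.22636902  0.23295441]
```

View pics/crop.png

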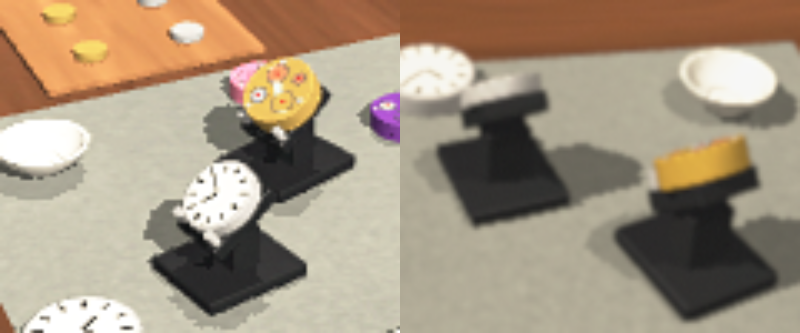

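The crop confirms both choices: brass disc with coloured wheels on the far stand, small white dial on the near stand. Next I refine the disc centres and stand yaw.

```bash
python3 - <<'E'
import numpy as np,cv2
A={n:np.load(n+"0.npz") for n in("scene","side")}
S={"mov":((.57,.256),.032,.018),"dial":((.462,.134),.030,.012)}
for o,(c,r,th) in S.items():
    F=[]
    for n in A:
        W=A[n]["W"].reshape(-1,3);im=A[n]["im"].reshape(-1,3).astype(int)
        near=np.hypot(W[:,0]-c[0],W[:,1]-c[1])<.08
        m=near&(abs(W[:,2]-.012)<.003)&(im.max(1)<60);F.append(W[m][:,:2])
        if m.sum()>10: print(o,n,"foot",m.sum(),cv2.minAreaRect(W[m][:,:2].astype(np.float32)))
    Q=np.vstack(F);print(o,"foot both",cv2.minAreaRect(Q.astype(np.float32)))
    W=A["side"]["W"].reshape(-1,3);im=A["side"]["im"].reshape(-1,3).astype(int)
    near=np.hypot(W[:,0]-c[0],W[:,1]-c[1])<.06
    m=near&(W[:,2]>.045)&(im.max(1)>(120 if o=="mov" else 170));Q=W[m]
    for _ in range(6):
        c0=np.median(Q,0) if _==0 else Q.mean(0);nn=np.linalg.svd(Q-c0,full_matrices=False)[2][2];nn*=np.sign(nn[2])
        k=abs((W-c0)@nn)<.0025;Q=W[m&k]
    e1=np.cross(nn,[0,0,1]);e1/=np.linalg.norm(e1);e2=np.cross(nn,e1)
    P=np.c_[(Q-c0)@e1,(Q-c0)@e2];(a,b),rad=cv2.minEnclosingCircle(P.astype(np.float32))
    C=c0+a*e1+b*e2; M=C-nn*th/2
    print(o,len(Q),"tilt",np.degrees(np.arccos(nn[2])),"yaw",np.degrees(np.arctan2(-nn[1],-nn[0])),"C",C,"rad",rad,"mid",M,"ext",P.min(0),P.max(0))
# plate circle: dark pixels in plate
for n in A:
    W=A[n]["W"].reshape(-1,3);im=A[n]["im"].reshape(-1,3).astype(int)
    m=(np.hypot(W[:,0]-.5015,W[:,1]+.135)<.066)&(abs(W[:,2]-.014)<.005)&(im.max(1)<75)
    print(n,"plate",m.sum(),W[m].min(0),W[m].max(0),cv2.minEnclosingCircle(W[m][:,:2].astype(np.float32)))
E
```

```text
mov scene foot 727 ((0.584994375705719, 0.25927674770355225), (0.08866609632968903, 0.07824818789958954), 19.676586151123047)
mov side foot 262 ((0.5805994272232056, 0.25811344385147095), (0.08630330115556717, 0.0775723084807396), 18.2831974029541)
mov foot both ((0.5834542512893677, 0.2590767741203308), (0.09268661588430405, 0.07792231440544128), 18.688045501708984)
mov 272 tilt 34.49484505308051 yaw 19.24186750393471 C [0.57099212 0.25695514 0.07810658] rad 0.032461099326610565 mid [0.57580437 0.25863489 0.07068899] ext [-0.03092054 -0.03194928] [0.03306126 0.03106842]
dial scene foot 535 ((0.48027074337005615, 0.13898663222789764), (0.08632532507181168, 0.07634705305099487), 11.815206527709961)
dial side foot 375 ((0.4742225110530853, 0.136025071144104), (0.0895080715417862, 0.07849009335041046), 7.511327743530273)
dial foot both ((0.4765746295452118, 0.13704094290733337), (0.09543707966804504, 0.07943390309810638), 10.908477783203125)
dial 312 tilt 35.32258385725908 yaw 10.777563339864516 C [0.46250902 0.13667569 0.06983052] rad 0.03391452133655548 mid [0.4659169  0.13732439 0.06493506] ext [-0.02802753 -0.03061972] [0.03188801 0.03011757]
scene plate 638 [ 0.45038357 -0.18534322  0.01247365] [ 0.52905988 -0.08185244  0.01768998] ((0.5035896301269531, -0.13307692110538483), 0.05332820862531662)
side plate 54 [ 0.44509274 -0.17348146  0.00908385] [ 0.51615662 -0.09378062  0.01494742] ((0.48858046531677246, -0.13376420736312866), 0.047803670167922974)
```

>>> move_arm(
  commands=[
    [0.55, [0.1, -0.072, -0.018], 0.05],
    [0.55, [0.2, -0.145, -0.035], 0.1],
    [0.55, [0.3, -0.217, -0.052], 0.15],
    [0.55, [0.4, -0.29, -0.07], 0.2],
    [0.55, [0.5, -0.362, -0.087], 0.204],
    [0.55, [0.6, -0.434, -0.105], 0.204],
    [0.55, [0.7, -0.506, -0.122], 0.204],
    [0.55, [0.804, -0.579, -0.14], 0.204],
    [0.55, [0.804, -0.579, -0.14], 0.204],
    [0.55, [0.804, -0.579, -0.14], 0.204],
  ],
  squeeze=25,
)

```text
t: 1.35
ee_pos: [0.5757, 0.2582, 0.1794]
eef_rot: [[-0.945, -0.326, -0.002], [-0.326, 0.945, -0.0], [0.002, 0.001, -1.0]]
contact_force: [-0.7, -0.1, 0.1]
grip_width: 0.0666
gripper_force: 0.0
```

```bash
python3 - <<'E'
from h import *
s=ctrl.sense();print({k:s[k].round(4) if hasattr(s[k],'round') else s[k] for k in("t","ee_pos","eef_rot","contact_force","grip_width","qpos")})
im,W,p=snap("side");cv2.imwrite("pics/side1.png",cv2.resize(im[60:260,200:420],(770,700)[:1]+(600,)))
T=s["ee_pos"];P=W.reshape(-1,3)
for n in("side","scene"):
    if n=="scene": im,W,p=snap("scene");P=W.reshape(-1,3)
    m=(np.hypot(P[:,0]-T[0],P[:,1]-T[1])<.07)&(P[:,2]>.12)
    L=(P[m]-T)@s["eef_rot"]
    for sg in(-1,1):
        k=(L[:,1]*sg>.02);print(n,sg,k.sum(),np.sort(L[k][:,2])[-8:].round(4),L[k].min(0).round(3),L[k].max(0).round(3))
E
```

```text
{'t': 1.35, 'ee_pos': array([0.5757, 0.2582, 0.1794]), 'eef_rot': array([[-9.454e-01, -3.260e-01, -2.100e-03],
       [-3.260e-01,  9.454e-01, -0.000e+00],
       [ 2.000e-03,  7.000e-04, -1.000e+00]]), 'contact_force': array([-0.7194, -0.098 ,  0.1216]), 'grip_width': 0.06657470432528616, 'qpos': array([ 2.8430e-01,  3.8560e-01,  1.4638e+00,  6.0000e-04,  1.2942e+00,
       -1.6188e+00])}
side -1 2590 [0.011  0.0116 0.0118 0.0119 0.0119 0.0121 0.0123 0.0134] [-0.039 -0.069 -0.324] [ 0.048 -0.02   0.013]
side 1 437 [0.01   0.0108 0.0109 0.011  0.0114 0.0126 0.0129 0.013 ] [-0.009  0.02  -0.269] [0.054 0.069 0.013]
scene -1 4324 [0.0085 0.0089 0.0092 0.0093 0.0096 0.0098 0.0099 0.0103] [-0.033 -0.069 -0.269] [ 0.037 -0.02   0.01 ]
scene 1 1252 [0.0087 0.0088 0.0091 0.0094 0.0096 0.0098 0.0102 0.0104] [-0.033  0.02  -0.268] [0.013 0.069 0.01 ]
```

View pics/side1.png

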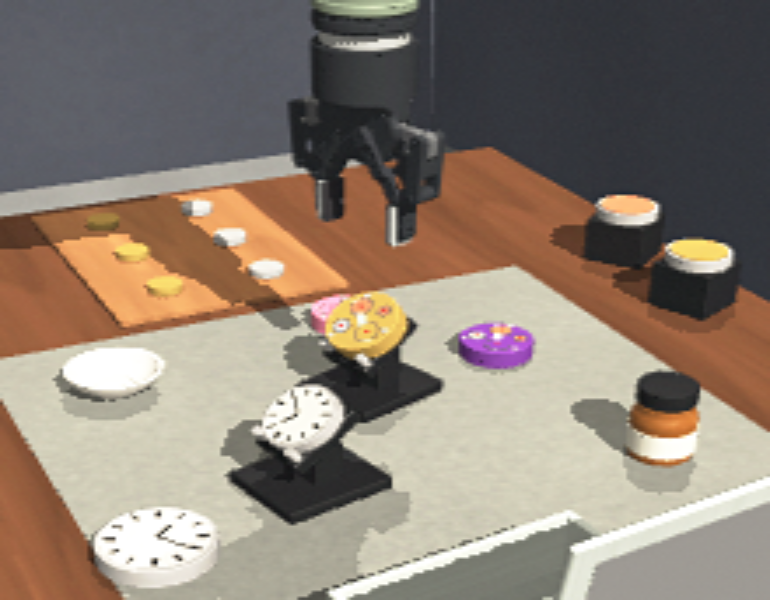

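The tips sit about 11 mm ahead of the TCP at a 66 mm opening. The gripper is centred over the brass disc, so I descend and grip.

>>> move_arm(
  commands=[
    [0.9, [0, 0, 0], 0],
    [0.9, [0, 0, -0.05], 0],
    [0.9, [0, 0, -0.1], 0],
    [0.9, [0, 0, -0.15], 0],
    [0.9, [0, 0, -0.185], 0],
    [0.9, [0, 0, -0.205], 0],
    [0.9, [0, 0, -0.211], 0],
    [0.9, [0, 0, -0.211], 0],
    [0.6, [0, 0, -0.211], 0],
    [0.3, [0, 0, -0.211], 0],
  ],
  squeeze=25,
)

```text
t: 2.7
ee_pos: [0.5769, 0.2589, 0.0761]
eef_rot: [[-0.945, -0.327, 0.002], [-0.327, 0.945, 0.001], [-0.002, 0.0, -1.0]]
contact_force: [-1.5, 0.4, 3.5]
grip_width: 0.0629
gripper_force: 27.9
```

>>> move_arm(
  commands=[
    [0, [0, 0, 0], 0],
    [0, [0, 0, 0], 0],
    [0, [0, 0, 0], 0],
    [0, [0, 0, 0], 0],
    [0, [0, 0, 0.006], 0],
    [0, [0, 0, 0.012], 0],
    [0, [0, 0, 0.02], 0],
    [0, [0, 0, 0.03], 0],
    [0, [0, 0, 0.04], 0],
    [0, [0, 0, 0.04], 0],
  ],
  squeeze=30,
)

```text
t: 3.95
ee_pos: [0.5768, 0.2586, 0.0956]
eef_rot: [[-0.945, -0.327, 0.001], [-0.327, 0.945, 0.0], [-0.002, -0.0, -1.0]]
contact_force: [0.0, -1.1, -2.1]
grip_width: 0.0628
gripper_force: 33.4
```

```bash
cat >> h.py <<'E'
def disc(kind,c,zmin,zmax=1,rad=.06,name="side",nz=(.6,1.01)):
    im,W,p=snap(name);W=W.reshape(-1,3);i=im.reshape(-1,3).astype(int)
    col=(i[:,2]-i[:,0]>60) if kind=="mov" else ((i.min(1)>150))
    m=(np.hypot(W[:,0]-c[0],W[:,1]-c[1])<rad)&(W[:,2]>zmin)&(W[:,2]<zmax)&col
    P=W[m];r=np.random.default_rng(0);best=None
    for _ in range(400):
        q=P[r.choice(len(P),3,False)];nn=np.cross(q[1]-q[0],q[2]-q[0]);l=np.linalg.norm(nn)
        if l<1e-6: continue
        nn/=l;nn*=np.sign(nn[2])
        if not nz[0]<nn[2]<nz[1]: continue
        k=abs((P-q[0])@nn)<.002
        if best is None or k.sum()>best.sum(): best=k
    Q=P[best];c0=Q.mean(0);nn=np.linalg.svd(Q-c0,full_matrices=False)[2][2];nn*=np.sign(nn[2])
    e1=np.cross(nn,[.3,.9,0]);e1/=np.linalg.norm(e1);e2=np.cross(nn,e1)
    X=np.c_[(Q-c0)@e1,(Q-c0)@e2];(a,b),rr=cv2.minEnclosingCircle(X.astype(np.float32))
    C=c0+a*e1+b*e2
    print(name,kind,len(P),len(Q),"n",nn.round(3),"tilt",np.degrees(np.arccos(nn[2])).round(1),"face",C.round(4),"rad",round(rr,4))
    return im,W,C,nn
E
python3 - <<'E'
from h import *
s=ctrl.sense();T=s["ee_pos"]
im,*_=disc("mov",T[:2],T[2]-.05);cv2.imwrite("pics/side2.png",cv2.resize(im[100:250,220:400],(720,600)))
E
```

```text
side mov 256 179 n [-0.549 -0.165  0.819] tilt 35.0 face [0.5689 0.256  0.0965] rad 0.0326
```

View pics/side2.png

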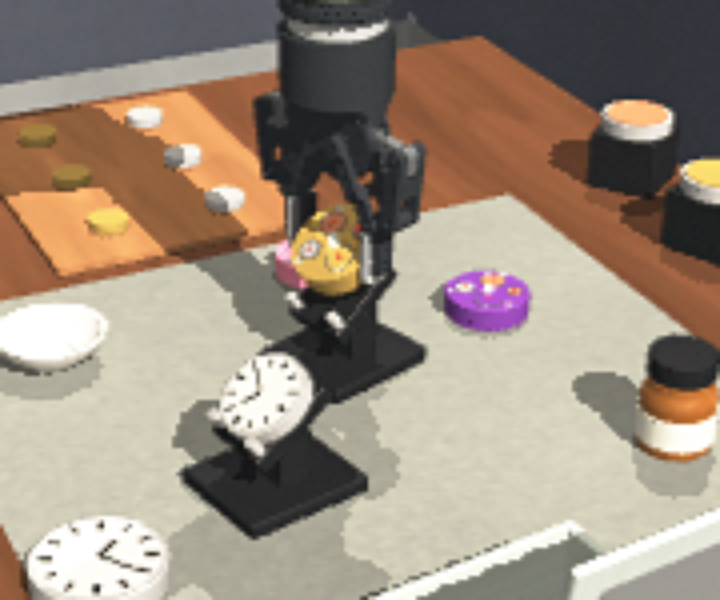

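Grasp is good: disc held at a 35° tilt. Carrying it to above the plate.

>>> move_arm(
  commands=[
    [0, [0, 0, 0.06], 0],
    [0, [0, 0, 0.12], 0],
    [0, [-0.01, -0.04, 0.17], 0],
    [0, [-0.025, -0.11, 0.2], 0],
    [0, [-0.04, -0.19, 0.21], 0],
    [0, [-0.057, -0.27, 0.21], 0],
    [0, [-0.074, -0.35, 0.21], 0],
    [0, [-0.091, -0.43, 0.21], 0],
    [0, [-0.108, -0.51, 0.21], 0],
    [0, [-0.124, -0.58, 0.2], 0],
  ],
)

```text
t: 5.25
ee_pos: [0.514, -0.033, 0.1952]
eef_rot: [[-0.945, -0.327, 0.001], [-0.327, 0.945, -0.0], [-0.001, -0.001, -1.0]]
contact_force: [-0.4, -0.2, -2.4]
grip_width: 0.0629
gripper_force: 34.1
```

>>> move_arm(
  commands=[
    [0, [-0.014, -0.07, -0.015], 0],
    [0, [-0.028, -0.13, -0.03], 0],
    [0, [-0.036, -0.17, -0.06], 0],
    [0, [-0.041, -0.195, -0.09], 0],
    [0, [-0.042, -0.211, -0.12], 0],
    [0, [-0.042, -0.211, -0.14], 0],
    [0, [-0.042, -0.211, -0.15], 0],
    [0, [-0.042, -0.211, -0.15], 0],
    [0, [-0.042, -0.211, -0.15], 0],
    [0, [-0.042, -0.211, -0.15], 0],
  ],
)

```text
t: 6.5
ee_pos: [0.4937, -0.137, 0.1204]
eef_rot: [[-0.945, -0.327, 0.001], [-0.327, 0.945, -0.0], [-0.001, -0.001, -1.0]]
contact_force: [-0.2, -0.1, -2.5]
grip_width: 0.0628
gripper_force: 34.1
```

```bash
python3 - <<'E'
from h import *
s=ctrl.sense();T=s["ee_pos"]
im,*_=disc("mov",T[:2],T[2]-.05);cv2.imwrite("pics/side3.png",cv2.resize(im[160:360,260:480],(660,600)))
disc("mov",T[:2],T[2]-.05,name="scene",nz=(.6,1))
E
```

```text
side mov 491 406 n [-0.562 -0.172  0.809] tilt 36.0 face [ 0.488  -0.1392  0.123 ] rad 0.032
scene mov 376 119 n [0.731 0.19  0.656] tilt 49.0 face [ 0.5162 -0.1379  0.1395] rad 0.0258
```

View pics/side3.png

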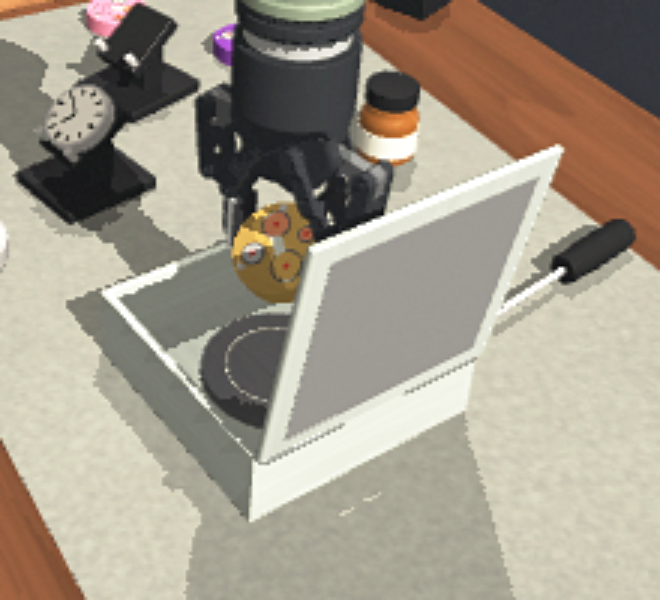

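Disc is held over the box, 36° tilt, centre about 5 mm below the TCP. I lower the low edge onto the plate and roll it flat along an arc.

>>> move_arm(
  commands=[
    [0, [-0.002, 0, -0.02], 0],
    [0, [-0.002, 0, -0.05], 0],
    [0, [-0.002, 0, -0.08], 0],
    [0, [-0.002, 0, -0.11], 0],
    [0, [-0.002, 0, -0.125], 0],
    [0, [-0.002, 0, -0.134], 0],
    [0, [-0.002, 0, -0.141], 0],
    [0, [-0.002, 0, -0.141], 0],
    [0, [-0.002, 0, -0.141], 0],
    [0, [-0.002, 0, -0.141], 0],
  ],
  squeeze=22,
)

```text
t: 7.85
ee_pos: [0.4925, -0.1372, 0.0497]
eef_rot: [[-0.945, -0.327, 0.001], [-0.327, 0.945, -0.0], [-0.001, -0.001, -1.0]]
contact_force: [0.3, 0.1, -2.6]
grip_width: 0.0626
gripper_force: 34.1
```

>>> move_arm(
  commands=[
    [0, [0, 0, -0.006], 0],
    [0, [0, 0, -0.01], 0],
    [0, [0.004, 0.0014, -0.0138], 0],
    [0, [0.0077, 0.0027, -0.018], 0],
    [0, [0.0113, 0.0039, -0.0226], 0],
    [0, [0.0142, 0.0049, -0.0274], 0],
    [0, [0.0168, 0.0058, -0.0326], 0],
    [0, [0.0168, 0.0058, -0.0326], 0],
    [0, [0.0168, 0.0058, -0.0326], 0],
    [0, [0.0168, 0.0058, -0.0326], 0],
  ],
)

```text
t: 9.1
ee_pos: [0.502, -0.1339, 0.0341]
eef_rot: [[-0.945, -0.327, 0.003], [-0.327, 0.945, 0.0], [-0.002, -0.001, -1.0]]
contact_force: [-1.3, 2.7, 6.5]
grip_width: 0.0627
gripper_force: 35.9
```

```bash
python3 - <<'E'
from h import *
s=ctrl.sense();T=s["ee_pos"]
im,*_=disc("mov",T[:2],T[2]-.04);cv2.imwrite("pics/side4.png",cv2.resize(im[160:360,260:480],(660,600)))
disc("mov",T[:2],T[2]-.04,name="scene",nz=(.6,1.01))
E
```

```text
side mov 277 207 n [-0.297 -0.079  0.952] tilt 17.9 face [ 0.4943 -0.1352  0.0385] rad 0.0317
scene mov 371 163 n [-0.249 -0.083  0.965] tilt 15.2 face [ 0.5035 -0.1333  0.0431] rad 0.0295
```

>>> move_arm(
  commands=[
    [0, [0.0005, 0, -0.002], 0],
    [0, [0.001, 0, -0.004], 0],
    [0, [0.001, 0, -0.006], 0],
    [0, [0.001, 0, -0.008], 0],
    [0, [0.001, 0, -0.01], 0],
    [0, [0.001, 0, -0.012], 0],
    [0, [0.001, 0, -0.013], 0],
    [0, [0.001, 0, -0.014], 0],
    [0, [0.001, 0, -0.014], 0],
    [0, [0.001, 0, -0.014], 0],
  ],
)

```text
t: 10.45
ee_pos: [0.5049, -0.1339, 0.0283]
eef_rot: [[-0.945, -0.326, 0.008], [-0.326, 0.945, -0.0], [-0.007, -0.003, -1.0]]
contact_force: [2.4, 4.8, 8.5]
grip_width: 0.0624
gripper_force: 37.1
```

```bash
python3 - <<'E'
from h import *
s=ctrl.sense();T=s["ee_pos"]
im,*_=disc("mov",T[:2],.02);cv2.imwrite("pics/side5.png",cv2.resize(im[160:360,260:480],(660,600)))
im,*_=disc("mov",T[:2],.02,name="scene");cv2.imwrite("pics/scene5.png",cv2.resize(im[120:280,110:330],(770,560)))
E
```

```text
side mov 239 191 n [-0.137 -0.026  0.99 ] tilt 8.0 face [ 0.4957 -0.1331  0.0343] rad 0.0324
scene mov 444 248 n [-0.105 -0.031  0.994] tilt 6.3 face [ 0.5055 -0.1342  0.0375] rad 0.0312
```

View pics/scene5.png

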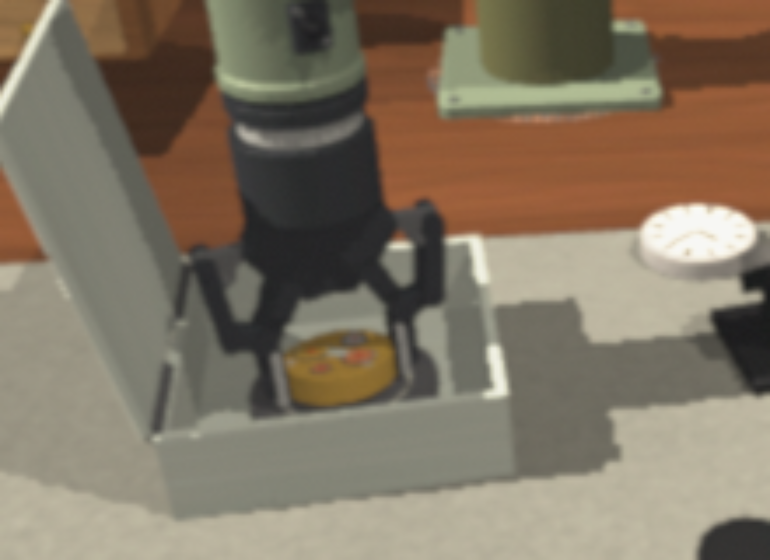

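Nearly flat (about 7°): a little more press, then a slow release.

>>> move_arm(
  commands=[
    [0, [0, 0, -0.002], 0],
    [0, [0, 0, -0.003], 0],
    [0, [0, 0, -0.004], 0],
    [0, [0, 0, -0.004], 0],
    [0.5, [0, 0, -0.004], 0],
    [0.55, [0, 0, -0.002], 0],
    [0.6, [0, 0, 0], 0],
    [0.7, [0, 0, 0], 0],
    [0.8, [0, 0, 0], 0],
    [0.9, [0, 0, 0], 0],
  ],
)

```text
t: 11.8
ee_pos: [0.5008, -0.134, 0.0256]
eef_rot: [[-0.945, -0.327, -0.001], [-0.327, 0.945, 0.0], [0.001, 0.001, -1.0]]
contact_force: [0.8, -0.2, 0.4]
grip_width: 0.0814
gripper_force: 0.0
```

>>> move_arm(
  commands=[
    [0.95, [0, 0, 0.004], 0],
    [0.95, [0, 0, 0.02], 0],
    [0.95, [0, 0, 0.05], 0],
    [0.95, [0, 0, 0.1], 0],
    [0.95, [0, 0, 0.16], 0],
    [0.95, [0, 0.06, 0.22], 0],
    [0.95, [0, 0.13, 0.27], 0],
    [0.95, [0, 0.23, 0.27], 0],
    [0.95, [0, 0.33, 0.27], 0],
    [0.95, [0, 0.43, 0.27], 0],
  ],
)

```text
t: 13.05
ee_pos: [0.5015, 0.0824, 0.1627]
eef_rot: [[-0.945, -0.327, 0.003], [-0.327, 0.945, -0.0], [-0.003, -0.001, -1.0]]
contact_force: [1.0, -0.3, 0.0]
grip_width: 0.0831
gripper_force: 0.0
```

```bash
python3 - <<'E'
from h import *
c=(.5015,-.1345)
im,W,*_=disc("mov",c,.02,.045)
im,W,*_=disc("mov",c,.02,.045,name="scene");cv2.imwrite("pics/scene6.png",cv2.resize(im[170:270,140:270],(780,600)))
E
```

```text
side mov 226 183 n [-0.017  0.001  1.   ] tilt 1.0 face [ 0.4951 -0.1329  0.0307] rad 0.0308
scene mov 497 372 n [0.009 0.005 1.   ] tilt 0.6 face [ 0.5048 -0.1343  0.0332] rad 0.0325
```

View pics/scene6.png

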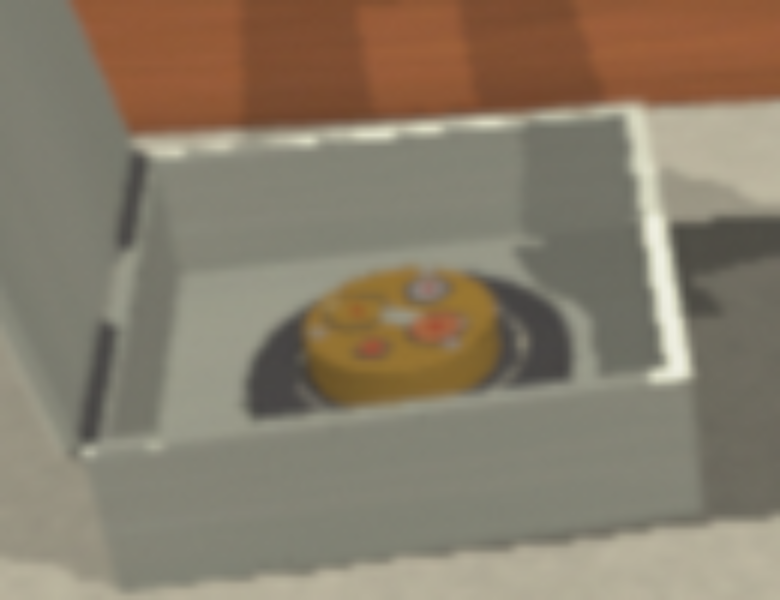

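The movement lies flat (under 1°), face up, at about (0.503, -0.134), with the white ring visible around it. Refining the dial centre next.

```bash
python3 - <<'E'
import numpy as np,cv2
from h import *
A=np.load("side0.npz");Z=[(A["W"],A["im"])]
im,W,p=snap("side");Z.append((W,im))
for W,im in Z:
    W=W.reshape(-1,3);i=im.reshape(-1,3).astype(int)
    n=np.array([-np.sin(.611)*np.cos(.187),-np.sin(.611)*np.sin(.187),np.cos(.611)])
    m=(np.hypot(W[:,0]-.463,W[:,1]-.137)<.05)&(W[:,2]>.045)&(i.min(1)>90)
    Q=W[m];h=np.median(Q@n);Q=Q[abs(Q@n-h)<.0025]
    c0=Q.mean(0);nn=np.linalg.svd(Q-c0,full_matrices=False)[2][2];nn*=np.sign(nn[2])
    e1=np.cross(nn,[0,0,1]);e1/=np.linalg.norm(e1);e2=np.cross(nn,e1)
    X=np.c_[(Q-c0)@e1,(Q-c0)@e2]
    # best 30mm disc: maximise inliers minus outliers by centroid-trim
    c=np.zeros(2)
    for _ in range(20):
        k=np.hypot(*(X-c).T)<.031;c=X[k].mean(0)
    C=c0+c[0]*e1+c[1]*e2
    print(len(Q),nn.round(3),np.degrees(np.arctan2(-nn[1],-nn[0])),"face",C.round(4),"mid",(C-.006*nn).round(4),"pct",np.percentile(X[k],[1,99],axis=0).round(4).tolist(),c.round(4))
E
```

```text
332 [-0.569 -0.109  0.815] 10.810866527600314 face [0.4661 0.1353 0.0721] mid [0.4696 0.136  0.0672] pct [[-0.0275, -0.029], [0.0265, 0.0267]] [-0.0009 -0.0012]
330 [-0.562 -0.106  0.82 ] 10.650063211940177 face [0.4659 0.1359 0.0719] mid [0.4693 0.1365 0.067 ] pct [[-0.0266, -0.0292], [0.0276, 0.026]] [-0.0006 -0.0012]
```

>>> move_arm(
  commands=[
    [0.95, [-0.02, 0.04, 0.0], -0.02],
    [0.95, [-0.05, 0.09, 0.0], -0.04],
    [0.95, [-0.065, 0.11, -0.01], -0.047],
    [0.95, [-0.065, 0.11, -0.05], -0.047],
    [0.95, [-0.065, 0.11, -0.1], -0.047],
    [0.95, [-0.065, 0.11, -0.14], -0.047],
    [0.95, [-0.065, 0.11, -0.165], -0.047],
    [0.95, [-0.065, 0.11, -0.174], -0.047],
    [0.95, [-0.065, 0.11, -0.174], -0.047],
    [0.95, [-0.065, 0.11, -0.174], -0.047],
  ],
)

```text
t: 14.45
ee_pos: [0.4694, 0.1359, 0.0748]
eef_rot: [[-0.983, -0.184, 0.002], [-0.184, 0.983, 0.0], [-0.002, -0.0, -1.0]]
contact_force: [0.4, 0.5, -0.1]
grip_width: 0.0832
gripper_force: 0.0
```

>>> move_arm(
  commands=[
    [0.6, [0, 0, 0], 0],
    [0.4, [0, 0, 0], 0],
    [0, [0, 0, 0], 0],
    [0, [0, 0, 0], 0],
    [0, [0, 0, 0], 0],
    [0, [0, 0, 0.006], 0],
    [0, [0, 0, 0.014], 0],
    [0, [0, 0, 0.024], 0],
    [0, [0, 0, 0.04], 0],
    [0, [0, 0, 0.04], 0],
  ],
  squeeze=22,
)

```text
t: 15.7
ee_pos: [0.4694, 0.1358, 0.0949]
eef_rot: [[-0.983, -0.184, 0.002], [-0.184, 0.983, 0.0], [-0.002, -0.0, -1.0]]
contact_force: [-0.2, -0.4, -1.4]
grip_width: 0.0589
gripper_force: 24.0
```

```bash
python3 - <<'E'
from h import *
s=ctrl.sense();T=s["ee_pos"]
im,*_=disc("dial",T[:2],T[2]-.04);cv2.imwrite("pics/side7.png",cv2.resize(im[120:270,200:380],(720,600)))
E
```

```text
side dial 747 151 n [-0.567 -0.112  0.816] tilt 35.3 face [0.468  0.1312 0.0921] rad 0.0337
```

View pics/side7.png

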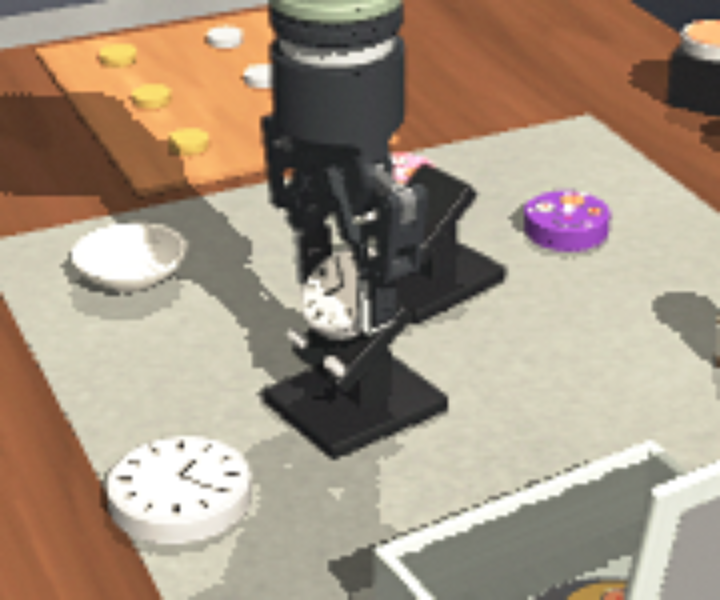

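Dial is held at 35°. The view shows it lifted clear of its pins, with the movement still flat in the box. Carrying it over the movement.

>>> move_arm(
  commands=[
    [0, [0, 0, 0.05], 0],
    [0, [0, 0, 0.11], 0],
    [0, [0, -0.03, 0.16], 0],
    [0, [0.01, -0.1, 0.18], 0],
    [0, [0.02, -0.18, 0.18], 0],
    [0, [0.03, -0.26, 0.18], 0],
    [0, [0.035, -0.34, 0.18], 0],
    [0, [0.045, -0.42, 0.16], 0],
    [0, [0.052, -0.49, 0.13], 0],
    [0, [0.055, -0.53, 0.1], 0],
  ],
)

```text
t: 17.0
ee_pos: [0.4961, -0.1307, 0.1433]
eef_rot: [[-0.983, -0.183, 0.0], [-0.183, 0.983, -0.0], [-0.0, -0.0, -1.0]]
contact_force: [-0.6, -1.3, -2.1]
grip_width: 0.0591
gripper_force: 24.4
```

>>> move_arm(
  commands=[
    [0, [0, -0.01, -0.03], 0],
    [0, [0, -0.012, -0.06], 0],
    [0, [0, -0.012, -0.08], 0],
    [0, [0, -0.012, -0.1], 0],
    [0, [0, -0.012, -0.12], 0],
    [0, [0, -0.012, -0.135], 0],
    [0, [0, -0.012, -0.146], 0],
    [0, [0, -0.012, -0.15], 0],
    [0, [0, -0.012, -0.15], 0],
    [0, [0, -0.012, -0.15], 0],
  ],
)

```text
t: 18.25
ee_pos: [0.4964, -0.1353, 0.0693]
eef_rot: [[-0.983, -0.184, 0.001], [-0.184, 0.983, -0.0], [-0.001, -0.0, -1.0]]
contact_force: [-1.0, 0.8, -0.7]
grip_width: 0.0592
gripper_force: 24.4
```

```bash
python3 - <<'E'
from h import *
s=ctrl.sense();T=s["ee_pos"]
for n in("side","scene"):
    try: im,*_=disc("dial",T[:2],T[2]-.045,T[2]+.03,rad=.045,name=n)
    except Exception as e: print(e)
    cv2.imwrite(f"pics/{n}8.png",im)
disc("mov",T[:2],.025,.04,name="scene")
E
```

```text
side dial 149 135 n [-0.545 -0.106  0.831] tilt 33.8 face [ 0.4933 -0.1355  0.0662] rad 0.0274
a must be a positive integer unless no samples are taken
scene mov 358 280 n [0.004 0.    1.   ] tilt 0.2 face [ 0.5063 -0.1334  0.0333] rad 0.0316
```

>>> move_arm(
  commands=[
    [0, [0, 0, -0.006], 0],
    [0, [0, 0, -0.012], 0],
    [0, [0.002, 0.0004, -0.018], 0],
    [0, [0.004, 0.0008, -0.023], 0],
    [0, [0.006, 0.0012, -0.028], 0],
    [0, [0.008, 0.0016, -0.033], 0],
    [0, [0.01, 0.002, -0.037], 0],
    [0, [0.01, 0.002, -0.037], 0],
    [0, [0.01, 0.002, -0.037], 0],
    [0, [0.01, 0.002, -0.037], 0],
  ],
  squeeze=20,
)

```text
t: 19.65
ee_pos: [0.5029, -0.1343, 0.0516]
eef_rot: [[-0.983, -0.184, 0.004], [-0.184, 0.983, -0.001], [-0.004, -0.001, -1.0]]
contact_force: [3.5, 2.2, 5.3]
grip_width: 0.0592
gripper_force: 25.5
```

```bash
python3 - <<'E'
from h import *
s=ctrl.sense();T=s["ee_pos"]
for n in("side","scene"):
    try: im,*_=disc("dial",T[:2],.034,T[2]+.03,rad=.045,name=n)
    except Exception as e: print(e)
    cv2.imwrite(f"pics/{n}9.png",im)
disc("mov",T[:2],.02,.04,name="scene")
E
```

```text
side dial 75 71 n [-0.299 -0.044  0.953] tilt 17.6 face [ 0.4979 -0.1242  0.0502] rad 0.022
scene dial 13 13 n [-0.258 -0.054  0.965] tilt 15.3 face [ 0.5106 -0.1375  0.0552] rad 0.015
scene mov 264 136 n [0.041 0.006 0.999] tilt 2.4 face [ 0.5133 -0.1329  0.0333] rad 0.029
```

>>> move_arm(
  commands=[
    [0, [0, 0, -0.002], 0],
    [0, [0, 0, -0.004], 0],
    [0, [0.001, 0, -0.006], 0],
    [0, [0.001, 0, -0.008], 0],
    [0, [0.001, 0, -0.01], 0],
    [0, [0.001, 0, -0.012], 0],
    [0, [0.001, 0, -0.014], 0],
    [0, [0.001, 0, -0.014], 0],
    [0, [0.001, 0, -0.014], 0],
    [0, [0.001, 0, -0.014], 0],
  ],
)

```text
t: 21.05
ee_pos: [0.5042, -0.1347, 0.0462]
eef_rot: [[-0.983, -0.184, 0.005], [-0.184, 0.983, -0.001], [-0.005, -0.002, -1.0]]
contact_force: [-0.6, 2.5, 14.7]
grip_width: 0.0591
gripper_force: 31.2
```

```bash
python3 - <<'E'
from h import *
s=ctrl.sense();T=s["ee_pos"]
for n in("side","scene"):
    try: im,*_=disc("dial",T[:2],.034,T[2]+.03,rad=.045,name=n)
    except Exception as e: print(e)
    cv2.imwrite(f"pics/{n}10.png",cv2.resize(im[120:280,110:330],(770,560)))
E
```

```text
side dial 60 58 n [-0.129  0.059  0.99 ] tilt 8.2 face [ 0.5009 -0.1239  0.0466] rad 0.0235
scene dial 65 65 n [-0.122 -0.007  0.993] tilt 7.0 face [ 0.5115 -0.1364  0.0493] rad 0.0232
```

>>> move_arm(
  commands=[
    [0, [0, 0, 0.001], 0],
    [0, [0, 0, 0.002], 0],
    [0.45, [0, 0, 0.002], 0],
    [0.5, [0, 0, 0.003], 0],
    [0.55, [0, 0, 0.004], 0],
    [0.6, [0, 0, 0.004], 0],
    [0.65, [0, 0, 0.004], 0],
    [0.75, [0, 0, 0.004], 0],
    [0.85, [0, 0, 0.006], 0],
    [0.95, [0, 0, 0.008], 0],
  ],
)

```text
t: 22.4
ee_pos: [0.5016, -0.1341, 0.0476]
eef_rot: [[-0.983, -0.184, 0.0], [-0.184, 0.983, -0.0], [-0.0, -0.0, -1.0]]
contact_force: [-0.2, 0.4, -0.4]
grip_width: 0.0833
gripper_force: 0.0
```

>>> move_arm(
  commands=[
    [0.95, [0, 0, 0.01], 0],
    [0.95, [0, 0, 0.03], 0],
    [0.95, [0, 0, 0.06], 0],
    [0.95, [0, 0, 0.11], 0],
    [0.95, [0, 0, 0.18], 0],
    [0.95, [0, 0.05, 0.26], 0],
    [0.5, [0, 0.12, 0.34], 0],
    [0, [0, 0.22, 0.4], 0],
    [-0.5, [0, 0.33, 0.45], 0],
    [-1, [0, 0.44, 0.48], 0],
  ],
)

```text
t: 23.65
ee_pos: [0.5021, 0.0874, 0.2908]
eef_rot: [[-0.983, -0.184, 0.005], [-0.184, 0.983, -0.0], [-0.005, -0.001, -1.0]]
contact_force: [1.3, 0.0, -0.1]
grip_width: 0.0104
gripper_force: 0.0
```

```bash
python3 - <<'E'
from h import *
c=(.503,-.134)
for n in("side","scene"):
    try: im,W,*_=disc("dial",c,.036,.052,rad=.045,name=n)
    except Exception as e: print(e)
    disc("mov",c,.012,.04,name=n,nz=(.99,1.01)) if n=="scene" else 0
    cv2.imwrite(f"pics/{n}11.png",cv2.resize(im[170:270,140:270],(780,600)))
    P=W.reshape(-1,3);m=(P[:,2]>.07)&(P[:,0]>.3)&(P[:,0]<.65)&(P[:,1]<-.19)&(P[:,1]>-.4);Q=P[m]
    c0=Q.mean(0);nn=np.linalg.svd(Q-c0,full_matrices=False)[2][2];nn*=np.sign(-nn[1]);print("cover",len(Q),c0.round(4),nn.round(3),Q[:,2].max(),Q[Q[:,2]>.225].mean(0))
E
```

```text
side dial 156 150 n [ 0.014 -0.003  1.   ] tilt 0.8 face [ 0.5006 -0.1302  0.0429] rad 0.0274
cover 4724 [ 0.5033 -0.2477  0.16  ] [ 0.097 -0.982 -0.162] 0.2328152413060474 [ 0.50556395 -0.25771234  0.22950283]
scene dial 129 127 n [0.    0.011 1.   ] tilt 0.6 face [ 0.5072 -0.1344  0.0456] rad 0.0243
scene mov 132 52 n [-0.022  0.037  0.999] tilt 2.5 face [ 0.5197 -0.1301  0.0273] rad 0.0279
cover 3177 [ 0.5304 -0.2383  0.1598] [ 0.092 -0.981 -0.171] 0.2344779960242184 [ 0.5293477  -0.2513723   0.23073921]
```

View pics/scene11.png

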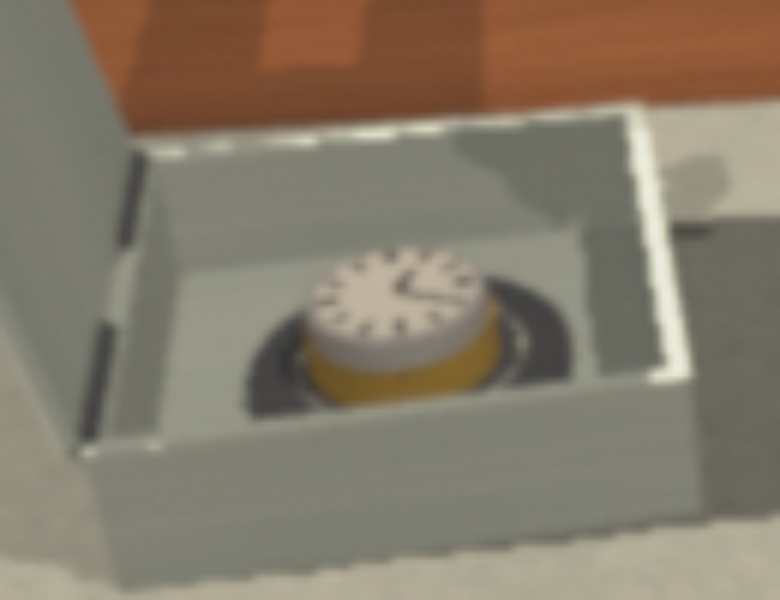

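The last picture shows the dial flat and centred on the movement (dial x 308–487, movement x 303–500), with both centred in the plate. Next is the cover, open about 1.74 rad with its free edge near (0.514, -0.254, 0.233). I go over it with the fingers shut.

>>> move_arm(
  commands=[
    [-1, [0, -0.05, 0.03], 0],
    [-1, [0.005, -0.12, 0.04], 0],
    [-1, [0.01, -0.21, 0.04], 0],
    [-1, [0.015, -0.3, 0.04], 0],
    [-1, [0.02, -0.4, 0.04], 0],
    [-1, [0.022, -0.5, 0.04], 0],
    [-1, [0.025, -0.6, 0.04], 0],
    [-1, [0.03, -0.69, 0.04], 0],
    [-1, [0.03, -0.753, 0.04], 0],
    [-1, [0.03, -0.753, 0.04], 0],
  ],
)

```text
t: 25.05
ee_pos: [0.515, -0.2939, 0.307]
eef_rot: [[-0.984, -0.179, -0.001], [-0.179, 0.984, -0.0], [0.001, 0.0, -1.0]]
contact_force: [-0.4, -0.4, -0.0]
grip_width: -0.0001
gripper_force: 0.0
```

>>> move_arm(
  commands=[
    [-1, [0, 0, -0.01], 0],
    [-1, [0, 0, -0.04], 0],
    [-1, [0, 0, -0.07], 0],
    [-1, [0, 0, -0.1], 0],
    [-1, [0, 0, -0.13], 0],
    [-1, [0, 0, -0.15], 0],
    [-1, [0, 0, -0.163], 0],
    [-1, [0, 0, -0.163], 0],
    [-1, [0, 0, -0.163], 0],
    [-1, [0, 0, -0.163], 0],
  ],
)

```text
t: 26.3
ee_pos: [0.517, -0.2909, 0.2267]
eef_rot: [[-0.983, -0.184, 0.001], [-0.184, 0.983, -0.001], [-0.001, -0.001, -1.0]]
contact_force: [0.2, 1.2, 0.7]
grip_width: 0.0004
gripper_force: 0.0
```

>>> move_arm(
  commands=[
    [-1, [-0.001, 0.015, 0.002], 0],
    [-1, [-0.002, 0.03, 0.004], 0],
    [-1, [-0.004, 0.045, 0.005], 0],
    [-1, [-0.006, 0.06, 0.006], 0],
    [-1, [-0.007, 0.075, 0.006], 0],
    [-1, [-0.008, 0.09, 0.006], 0],
    [-1, [-0.009, 0.105, 0.006], 0],
    [-1, [-0.011, 0.12, 0.005], 0],
    [-1, [-0.012, 0.134, 0.004], 0],
    [-1, [-0.013, 0.147, 0.003], 0],
  ],
)

```text
t: 27.55
ee_pos: [0.5098, -0.2165, 0.2273]
eef_rot: [[-0.983, -0.185, -0.001], [-0.185, 0.983, 0.0], [0.001, 0.0, -1.0]]
contact_force: [-0.7, -1.5, 1.0]
grip_width: -0.0001
gripper_force: 1.0
```

```bash
cat > cov.py <<'E'
from h import *
s=ctrl.sense();print(s["t"],s["ee_pos"].round(4),s["contact_force"].round(1))
h=np.array([.511,-.224,.0555]);yb=np.array([-.098,.995,0]);xb=np.array([.995,.098,0])
im,W,p=snap("scene");P=W.reshape(-1,3)-h;x=P@xb;y=P@yb;z=P[:,2];r=np.hypot(y,z)
i=im.reshape(-1,3).astype(int)
m=(x>.04)&(x<.085)&(r>.06)&(r<.19)&(y>-.07)&(z>-.002)&(i.max(1)-i.min(1)<40)
a=np.degrees(np.arctan2(z[m],y[m]));print(m.sum(),np.histogram(a,bins=np.arange(-5,115,5))[0],"med",np.median(a))
E
python3 cov.py
```

```text
27.55 [ 0.5098 -0.2165  0.2273] [-0.7 -1.5  1. ]
335 [ 16  48   0   0   0   0   0   0   0   0   0   0   0   0   0   0  79 192
   0   0   0   0   0] med 80.08758507355347
```

>>> move_arm(
  commands=[
    [-1, [-0.002, 0.021, -0.004], 0],
    [-1, [-0.004, 0.042, -0.009], 0],
    [-1, [-0.006, 0.063, -0.016], 0],
    [-1, [-0.008, 0.083, -0.024], 0],
    [-1, [-0.01, 0.102, -0.033], 0],
    [-1, [-0.012, 0.121, -0.044], 0],
    [-1, [-0.014, 0.139, -0.056], 0],
    [-1, [-0.015, 0.156, -0.069], 0],
    [-1, [-0.017, 0.172, -0.084], 0],
    [-1, [-0.018, 0.187, -0.099], 0],
  ],
)

```text
t: 28.85
ee_pos: [0.5009, -0.123, 0.1773]
eef_rot: [[-0.983, -0.184, -0.0], [-0.184, 0.983, 0.0], [0.0, 0.0, -1.0]]
contact_force: [-0.6, -0.7, 2.1]
grip_width: -0.0001
gripper_force: 0.6
```

```bash
python3 cov.py
```

```text
28.85 [ 0.5009 -0.123   0.1773] [-0.6 -0.7  2.1]
648 [ 18  50   0   0   0   0   0   0   0 409 171   0   0   0   0   0   0   0
   0   0   0   0   0] med 44.12064913049154
```

>>> move_arm(
  commands=[
    [-1, [-0.001, 0.014, -0.016], 0],
    [-1, [-0.002, 0.027, -0.034], 0],
    [-1, [-0.004, 0.038, -0.052], 0],
    [-1, [-0.005, 0.048, -0.071], 0],
    [-1, [-0.006, 0.057, -0.091], 0],
    [-1, [-0.006, 0.064, -0.111], 0],
    [-1, [-0.007, 0.069, -0.127], 0],
    [-1, [-0.007, 0.073, -0.143], 0],
    [-1, [-0.007, 0.075, -0.153], 0],
    [-1, [-0.007, 0.077, -0.164], 0],
  ],
)

```text
t: 30.15
ee_pos: [0.4975, -0.0852, 0.0956]
eef_rot: [[-0.983, -0.184, -0.0], [-0.184, 0.983, -0.0], [0.0, -0.0, -1.0]]
contact_force: [-0.3, 0.7, 0.4]
grip_width: -0.0004
gripper_force: 0.4
```

```bash
python3 cov.py
```

```text
30.15 [ 0.4975 -0.0852  0.0956] [-0.3  0.7  0.4]
927 [ 14  34 574 305   0   0   0   0   0   0   0   0   0   0   0   0   0   0
   0   0   0   0   0] med 9.275047386339567
```

>>> move_arm(
  commands=[
    [-1, [0, 0, -0.006], 0],
    [-1, [0, 0, -0.012], 0],
    [-1, [0, 0, -0.018], 0],
    [-1, [0, 0, -0.022], 0],
    [-1, [0, 0, -0.026], 0],
    [-1, [0, 0, -0.029], 0],
    [-1, [0, 0, -0.031], 0],
    [-1, [0, 0, -0.032], 0],
    [-1, [0, 0, -0.032], 0],
    [-1, [0, 0, -0.032], 0],
  ],
)

```text
t: 31.45
ee_pos: [0.4977, -0.0851, 0.0805]
eef_rot: [[-0.983, -0.184, 0.0], [-0.184, 0.983, -0.0], [0.0, -0.0, -1.0]]
contact_force: [-0.6, 1.0, 5.4]
grip_width: -0.0003
gripper_force: 2.6
```

```bash
python3 cov.py
```

```text
31.45 [ 0.4977 -0.0851  0.0805] [-0.6  1.   5.4]
885 [  0 698 187   0   0   0   0   0   0   0   0   0   0   0   0   0   0   0
   0   0   0   0   0] med 3.592500040739444
```

>>> move_arm(
  commands=[
    [-1, [0, 0, -0.001], 0],
    [-1, [0, 0, -0.002], 0],
    [-1, [0, 0, -0.003], 0],
    [-1, [0, 0, -0.004], 0],
    [-1, [0, 0, -0.004], 0],
    [-1, [0, 0, -0.004], 0],
    [-1, [0, 0, -0.004], 0],
    [-1, [0, 0, -0.004], 0],
    [-1, [0, 0, -0.004], 0],
    [-1, [0, 0, -0.004], 0],
  ],
)

```text
t: 32.75
ee_pos: [0.4977, -0.0852, 0.0804]
eef_rot: [[-0.983, -0.185, -0.0], [-0.185, 0.983, -0.0], [0.001, -0.0, -1.0]]
contact_force: [-6.8, 2.9, 17.9]
grip_width: -0.0
gripper_force: 9.0
```

Hard stop at 18 N without further travel, so the cover is shut. Retracting.

>>> move_arm(
  commands=[
    [-1, [0, 0, 0.004], 0],
    [-1, [0, 0, 0.01], 0],
    [-1, [0, 0, 0.03], 0],
    [-1, [0, 0, 0.06], 0],
    [-1, [0, 0, 0.1], 0],
    [-1, [0, 0.02, 0.15], 0],
    [-1, [0, 0.05, 0.2], 0],
    [-1, [0, 0.1, 0.25], 0],
    [-1, [0, 0.1, 0.25], 0],
    [-1, [0, 0.1, 0.25], 0],
  ],
)

```text
t: 34.0
ee_pos: [0.4973, -0.0354, 0.2028]
eef_rot: [[-0.983, -0.185, -0.0], [-0.185, 0.983, -0.0], [0.0, -0.0, -1.0]]
contact_force: [-0.1, -1.6, -0.1]
grip_width: 0.0003
gripper_force: 0.0
```

```bash
python3 - <<'E'
from h import *
s=ctrl.sense();print(s["t"],s["ee_pos"],s["contact_force"].round(1))
im,W,p=snap("scene");P=W.reshape(-1,3)
h=np.array([.511,-.224,.0555]);yb=np.array([-.098,.995,0]);xb=np.array([.995,.098,0])
D=P-h;m=(abs(D@xb)<.08)&(D@yb>.02)&(D@yb<.17)&(D[:,2]>-.03)&(D[:,2]<.03)
a=np.polyfit((D@yb)[m],D[m][:,2],1);print(m.sum(),"slope",a)
if abs(a[0])<.035: ctrl.job_done();print("done")
E
```

```text
34.0 [ 0.49731639 -0.03540245  0.20281727] [-0.1 -1.6 -0.1]
3245 slope [-0.00052424  0.00756902]
the job is handed in; nothing more can be done
done
```

The job is handed in at 34 s: the movement and dial measured flat and centred on the plate before the cover closed, the cover measures level and shut, and the arm never went near the jar, screwdriver or dish; the verdict was not shown.

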